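# Set the baited snap trap in the food pantry

## Task

Set the baited snap trap, the one with the red grip: draw its sprung jaw back by the grip until it hooks under the yellow hair-trigger catch, and let go without setting it off. The jaw must never snap shut, and the trap with the grey grip stays unset.

Things in the scene. Friction and masses are not known exactly. Their poses are not given: they have to be found in the camera images.
- red_hinge (a point): Mid hinge of the black trap with RED grip and brown bait ball, on a fixed 12 mm plywood board; 45 mm above the table. y: hinge axis, z up, x: to the side where the shut jaw rests; it is drawn over the top to -x. Yellow catch: hook at x -65 to -29, y +53 to +77, top 45 mm above this point; its treadle at y +75 to +117, 10 mm below. About 2 N on the hook outwards (+y) or the treadle down fires it.
- red_grip (a point): Centre of the red grip: sleeve 14 mm thick, 50 mm long, along the hinge's y, midway between the jaw's wire legs (6 mm thick, 80 mm apart), 85 mm from the hinge axis. Shut: 74 mm to +x and 42 mm above red_hinge; hooked: 77 mm to -x and 36 mm above. Under and beside it nothing between the legs rises more than 12 mm above red_hinge (the black toothed lower jaw, 83 mm to +x).
- red_jaw (a joint): Jaw angle, rad: 0 shut (grip 30 degrees above level, +x side), 1.05 straight up, growing towards -x. A spring pulls it shut, 3 N at the grip when shut, 7 N drawn back. From 1.75 a pin on its +y leg pushes the sprung catch aside by itself; at 2.2 the catch clicks over it; stop at 2.45. Draw to about 2.3 and let go: it settles at about 2.18 on the catch. Let go earlier, it snaps shut.
- grey_jaw (a joint): The same angle on the other trap, alike but with a GREY grip and an empty bait cup; 0 is shut. Leave it shut.

How it is judged:
By the outcome, as a careful person would: the job done as asked, in the order asked, and still so for the second after the job is handed in, with the robot touching nothing.
It also fails if it takes over 40 s, if anything falls off the work surface, if the arm or the gripper's body presses on something with over 40 N, if the wrist force passes 120 N, or if a joint passes its speed limit or range.

## Robot

A 6-joint arm with a two-finger parallel gripper is mounted at the origin on the work surface. World frame = base frame: x ahead of the robot, y to its left, z up, the work surface at z = 0. Lengths are in m, angles in rad, forces in N, time in s.
With the tool pointing down it reaches from about 0.325 to 0.85 m from the base axis. Payload 4.4 kg.
Tool frame: the origin (TCP) lies midway between the tips of the shut fingers; the grasp point (between the pads) lies 19 mm behind it; z points along the fingers, y is the line along which they close (so a half turn about z gives the same grasp; the last joint's range is limited). The gripper opens to 94 mm and grips with 3 to 60 N. Pads are 16 mm wide; open, the fingers measure 119 mm over their backs; the gripper's body (75 mm by 177 mm) begins 78 mm behind the grasp point.
Start: joints at [-1.399, 0.207, 1.542, -0, 1.393, -0.15], TCP at [0.182, -0.545, 0.205] pointing down, gripper open.
Joint ranges: [-2.73, 2.73], [-0.86, 2.22], [0.23, 2.46], [-1.11, 4.25], [0.08, 2.63], [-2.82, 2.82]. Speed limits (rad/s): [2.79, 2.79, 3.14, 3.14, 3.14, 3.14].

## Interface

Orientations are given as a rotation vector (axis times angle).
In Python, from station import arm, imaging, finish_job gives the robot as it stands.
- The arm moves only by the tool jog_arm, never from a script. Its argument "steps" is a list that holds one entry, the list of rows, each a list of 7 numbers: the closure, from 0 (fully open) to 1 (shut), then the shift along the tool's x, y, z in m, then the turn, a rotation vector about the tool's x, y, z in rad. A call has exactly 5 rows; each row is the pose to reach, as a shift and turn from the pose commanded when the call began, along the tool's axes at that moment; what a row does not reach only later rows make up. A row lasts 1/8 s, in which the tool goes at most 62.5 mm and 10.7 degrees, less where a joint would pass 70% of its speed; a pose out of reach is approached as far as the arm can. A call with a gripper value outside its range is refused whole. The fingers move at their own pace and stop on an object; "newtons" is the grip in N (left out, the last holds). Time passes only in rows, so rows that repeat a pose let the fingers close, or fill a call up. It gives the time, the measured TCP pose, the force, the opening and the grip force at its end, in the units of the state.
- arm.state(): the state, without advancing time (a new reading comes with each control period).
- imaging.capture(name): name is "scene" or "top" or "wrist"; returns the picture (420x560x3 uint8, red, green, blue); there is no depth.
- imaging.get_calibration(name): a dict with "fx", "fy", "cx", "cy" (pixels), "xyz" and "attitude" of the camera in the world. Camera axes: x right, y up, looking along -z (the intrinsics and any distortion apply to the point x, -y, -z); pixel columns grow to the right and rows downward; lengths in m; the calibration is good to about 2 mm. The wrist camera is an equidistant fisheye: a pixel r from the principal point sees the ray r / f radians off the axis. A picture is of the moment at which its call begins: read the wrist's pose just before it. get_calibration takes no time and is no camera call; for the wrist camera it gives the pose at the moment of the call.
- finish_job(): hands the job in; it is judged then, once.
The state is a dict: "time": time; "joints": joint angles; "joint_vel": joint speeds; "effort": joint torques, N m; "tool_pos": TCP position; "tcp_rot": TCP orientation; "force": force on the tool from outside, world axes, zero at the start; "torque": the same for the moment, N m; "opening": opening from 0.0 (shut) to 1.0 (fully open); "finger_force": force on a finger pad.
Only numpy, scipy, OpenCV 4.12 (cv2) and the standard library are available. Lean on these libraries where they do the work, as an engineer would, in place of code of your own. Each camera call takes 0.05 s, during which the arm holds its last target. There are 200 camera calls.

## Working session

There is one attempt and no reset: what is moved stays moved. The work goes in short steps, Python scripts to look and compute and a tool call to move; the robot and the scene stay as the last step left them, time stands still between calls to the robot, and variables do not carry over. Pictures are saved under pics/ and viewed, at most 10 in all, crops included, and the job is handed in when it is done.

Besides the shell and the picture viewer there is one more tool, called after "Call:" by a JSON object that holds its "api" and its "payload". jog_arm: Moves the arm, as the interface text tells. Its arguments: {"type":"object","properties":{"steps":{"type":"array","items":{"type":"array","items":{"type":"array","items":{"type":"number"}}}},"newtons":{"type":"number"}},"required":["steps"]}

```bash
mkdir -p pics; ls; python3 - <<'E'
from station import arm, imaging
import cv2,json
for n in("scene","top"):
    c=imaging.get_calibration(n);print(n,c)
    im=imaging.capture(n);cv2.imwrite(f"pics/{n}0.png",im[:,:,::-1])
print(imaging.get_calibration("wrist"));print(arm.state())
E
```

```text
pics
scene {'fx': 425.4500514966757, 'fy': 425.4500514966757, 'cx': 281.5939297239493, 'cy': 212.40962319306584, 'xyz': array([ 1.0004469 , -0.17769499,  0.55487802]), 'attitude': array([0.68107969, 0.49391455, 1.13523466])}
top {'fx': 475.9995249235774, 'fy': 475.9995249235774, 'cx': 275.89460253722007, 'cy': 210.5695782860246, 'xyz': array([0.46254673, 0.00145456, 0.95309903]), 'attitude': array([ 0.07406654, -0.07957998, -1.56411152])}
{'fx': 325.19226210127806, 'fy': 325.19226210127806, 'cx': 279.26108966282715, 'cy': 209.468938669267, 'xyz': array([ 0.24559156, -0.52348821,  0.38459185]), 'attitude': array([-0.19970596,  0.14630114, -1.2421266 ])}
{'time': 0.1, 'joints': array([-1.39848638e+00,  2.07306196e-01,  1.54278626e+00,  3.92129949e-05,
        1.39349098e+00, -1.50507955e-01]), 'joint_vel': array([ 1.78887872e-04, -1.68290671e-03, -3.33058308e-03, -9.20466293e-05,
       -1.07673739e-03, -8.39636718e-04]), 'effort': array([-9.54514762e-04, -3.71868324e+01, -2.82293469e+01,  6.99247909e-02,
        3.11469112e-02, -5.19821788e-05]), 'tool_pos': array([ 0.1822871 , -0.54458923,  0.20443493]), 'tcp_rot': array([-3.09879426e+00, -5.04551466e-01, -2.65108974e-05]), 'force': array([-0.53086644,  0.13473023, -0.00389607]), 'torque': array([ 0.01070245, -0.02873824,  0.02782937]), 'finger_force': 0.0, 'opening': 0.9992345424443039}
```

View pics/scene0.png

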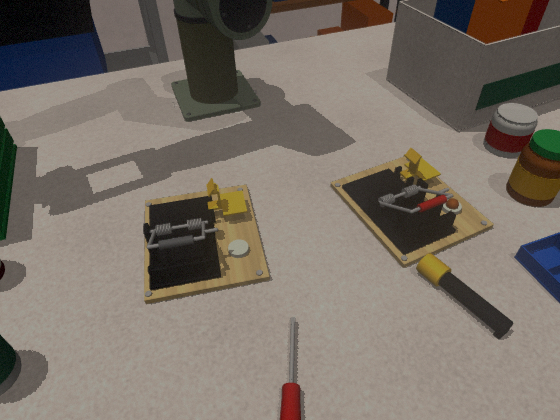

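View pics/top0.png

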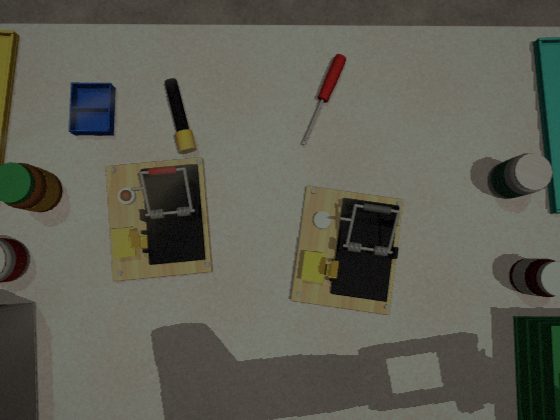

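The top view shows the red trap on the left: grip at about (160,171), hinge about (170,212), and yellow catch at (125,243) on the robot-left side. The grey trap is on the right. In the scene view the red grip is at about (433,204).

```bash
cat > h.py <<'E'
import numpy as np,cv2
from scipy.spatial.transform import Rotation as R
from station import arm, imaging
def ray(c,u,v,fish=False):
    x,y=(u-c['cx'])/c['fx'],(v-c['cy'])/c['fy']
    if fish:
        r=np.hypot(x,y); d=np.array([x/r*np.sin(r),-y/r*np.sin(r),-np.cos(r)])
    else: d=np.array([x,-y,-1.])
    return R.from_rotvec(c['attitude']).apply(d/np.linalg.norm(d))
def onz(c,u,v,z,fish=False):
    d=ray(c,u,v,fish); return c['xyz']+d*(z-c['xyz'][2])/d[2]
def tri(rs):
    A=0;b=0
    for p,d in rs:
        M=np.eye(3)-np.outer(d,d);A=A+M;b=b+M@p
    return np.linalg.solve(A,b)
def mask(im,lo,hi,roi):
    h=cv2.cvtColor(im,cv2.COLOR_RGB2HSV);h[...,0]=(h[...,0].astype(int)+90)%180 # red at 90
    m=cv2.inRange(h,lo,hi);k=np.zeros_like(m);x0,y0,x1,y1=roi;k[y0:y1,x0:x1]=m[y0:y1,x0:x1];return k
E
cat > m.py <<'E'
from h import *
rs=[]
for n,roi in(("top",(135,150,195,190)),("scene",(400,185,448,222))):
    im=cv2.imread(f"pics/{n}0.png")[:,:,::-1].copy();c=imaging.get_calibration(n)
    m=mask(im,(83,150,80),(97,255,255),roi)
    m=cv2.morphologyEx(m,cv2.MORPH_OPEN,np.ones((2,2),np.uint8))
    (u,v),s,a=cv2.minAreaRect(cv2.findNonZero(m));print(n,u,v,s,a,onz(c,u,v,.087))
    rs.append((c['xyz'],ray(c,u,v)))
    if n=="top":
        b=mask(im,(100,40,90),(120,255,255),(95,145,225,295))
        k=max(cv2.findContours(cv2.morphologyEx(b,cv2.MORPH_CLOSE,np.ones((45,45))),0,2)[0],key=cv2.contourArea)
        q=cv2.boxPoints(cv2.minAreaRect(k));print(q)
        P=np.array([onz(c,*p,.012) for p in q]);print(P)
        for i in range(4): e=P[i]-P[i-1];print(np.linalg.norm(e),np.degrees(np.arctan2(e[1],e[0])))
        for p in((152,214),(188,211)):print('coil',onz(c,*p,.045))
        print('hook',onz(c,142,240,.09))
print(tri(rs))
E
python3 m.py
```

```text
top 162.5 171.5 (5.0, 25.0) 90.0 [0.61875258 0.20781266 0.087     ]
[[103.34511  148.90033 ]
 [203.97359  142.26547 ]
 [213.65495  289.09967 ]
 [113.026474 295.73453 ]]
[[0.6775828  0.34574711 0.012     ]
 [0.69239392 0.14393083 0.012     ]
 [0.40012389 0.1192074  0.012     ]
 [0.38637419 0.31509145 0.012     ]]
0.2928177329580287 6.009420477631924
0.20235904164863744 -85.80263772566911
0.293313850538262 -175.1648001040039
0.1963660224475176 94.01518218343777
coil [0.54383444 0.23555579 0.045     ]
coil [0.54998091 0.16684408 0.045     ]
hook [0.49248613 0.24058506 0.09      ]
scene 433.53753662109375 203.09649658203125 (7.404260158538818, 27.33880615234375) 68.74949645996094 [0.62211072 0.21367042 0.087     ]
[0.62065646 0.21086095 0.08626476]
```

```bash
cat >> h.py <<'E'
PSI=np.radians(5.1); HX,HY=.5463,.2024
def trap(x,y,z):  # trap frame (m) -> world
    return np.array([HX+x*np.cos(PSI)-y*np.sin(PSI),HY+x*np.sin(PSI)+y*np.cos(PSI),.045+z])
def att(lean):
    ex,ey=[np.cos(PSI),np.sin(PSI),0],[-np.sin(PSI),np.cos(PSI),0]
    return R.from_matrix(np.array([ey,ex,[0,0,-1]]).T)*R.from_rotvec([np.radians(lean),0,0])
def rel(p,r,p0,r0):  # target (tcp,rot) in the frame of pose 0
    return np.r_[r0.inv().apply(p-p0),(r0.inv()*r).as_rotvec()].round(4)
def now():
    s=arm.state();return s['tool_pos'],R.from_rotvec(s['tcp_rot'])
E
python3 - <<'E'
from h import *
r=att(20);g=trap(.074,0,.042)
for b in(.07,):
    print(rel(g+r.apply([0,0,.015-b]),r,*now()))
E
```

```text
[ 0.6724 -0.5713  0.0671  0.2938 -0.2348 -1.3222]
```

Call:
{"api": "jog_arm", "payload": {"steps": [[[0,0.67,-0.57,-0.02,0,0,-1.34],[0,0.67,-0.57,-0.02,0,0,-1.34],[0,0.67,-0.57,-0.02,0,0,-1.34],[0,0.67,-0.57,-0.02,0,0,-1.34],[0,0.67,-0.57,-0.02,0,0,-1.34]]], "newtons": 20}}

```text
time: 0.72
tool_pos: [0.3443, -0.2759, 0.2123]
tcp_rot: [-2.533, -1.858, -0.0]
force: [0.6, -0.9, -0.5]
opening: 1.001
finger_force: 0.0
```

```bash
python3 - <<'E'
from h import *
r=att(20);g=trap(.074,0,.042)
print(arm.state());print(rel(g+r.apply([0,0,.015-.08]),r,*now()))
E
```

```text
{'time': 0.725, 'joints': array([-8.72281053e-01, -9.26300561e-02,  1.84263284e+00,  2.55824584e-04,
        1.39177446e+00, -5.67303620e-01]), 'joint_vel': array([ 1.05744589, -0.23811362,  0.18960241,  0.0031443 ,  0.03740103,
       -0.44398975]), 'effort': array([ -4.83958617, -23.82830858, -27.4918288 ,  -0.09785839,
         0.25958899,   0.34793747]), 'tool_pos': array([ 0.34432381, -0.27585369,  0.21226826]), 'tcp_rot': array([-2.53297810e+00, -1.85805417e+00, -3.75536315e-04]), 'force': array([ 0.55149386, -0.85227813, -0.46381117]), 'torque': array([-0.04336512, -0.16192989,  0.02302537]), 'finger_force': 0.0, 'opening': 1.0009489576925656}
[ 0.5538  0.1379  0.0644  0.3446 -0.0691 -0.39  ]
```

Call:
{"api": "jog_arm", "payload": {"steps": [[[0,0.55,0.138,0.0,0,0,-0.39],[0,0.55,0.138,0.0,0,0,-0.39],[0,0.55,0.138,0.0,0.2,0,-0.39],[0,0.55,0.138,0.03,0.345,-0.07,-0.39],[0,0.55,0.138,0.03,0.345,-0.07,-0.39]]]}}

```text
time: 1.35
tool_pos: [0.51, -0.0098, 0.1997]
tcp_rot: [-1.945, -2.121, 0.381]
force: [0.1, 0.2, -0.3]
opening: 1.001
finger_force: 0.0
```

```bash
python3 - <<'E'
from h import *
r=att(20);g=trap(.074,0,.042)
print(rel(g+r.apply([0,0,.015-.08]),r,*now()))
E
```

```text
[ 0.2085  0.1592 -0.0041 -0.0059 -0.0003 -0.0028]
```

Call:
{"api": "jog_arm", "payload": {"steps": [[[0,0.1,0.08,0,0,0,0],[0,0.18,0.14,0,0,0,0],[0,0.2,0.155,0,0,0,0],[0,0.2,0.155,0,0,0,0],[0,0.2,0.155,0,0,0,0]]]}}

```text
time: 1.98
tool_pos: [0.6359, 0.2023, 0.1445]
tcp_rot: [-1.943, -2.123, 0.382]
force: [0.4, -0.0, -0.6]
opening: 1.0
finger_force: 0.0
```

```bash
python3 - <<'E'
from h import *
r=att(20);g=trap(.074,0,.042)
print(arm.state()['joints'].round(2),rel(g+r.apply([0,0,.015-.08]),r,*now()))
im=imaging.capture("wrist");cv2.imwrite("pics/w1.png",im[:,:,::-1]);print(imaging.get_calibration("wrist"))
E
```

```text
[0.16 0.71 1.   0.03 1.79 0.08] [ 0.0081  0.0053 -0.0058 -0.0066  0.0004 -0.0006]
{'fx': 325.19226210127806, 'fy': 325.19226210127806, 'cx': 279.26108966282715, 'cy': 209.468938669267, 'xyz': array([0.69284045, 0.27245394, 0.3149811 ]), 'attitude': array([-0.2459605 ,  0.34343491,  0.12616648])}
```

View pics/w1.png

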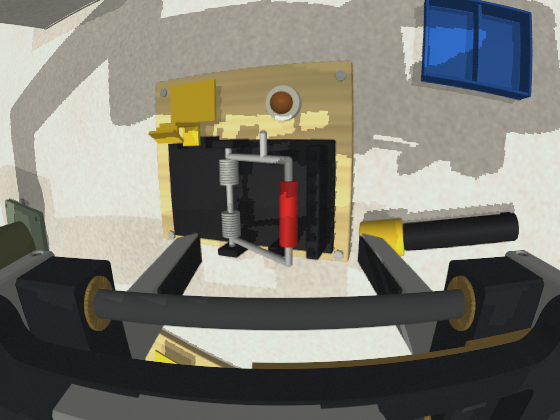

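Wrist view: the red grip spans about (289,181) to (289,247), with coils at (229,170) and (231,225). The pin is at (263,145) and the catch hook at (170,133). I'll refine the grip position from these.

```bash
python3 - <<'E'
from h import *
im=cv2.imread("pics/w1.png")[:,:,::-1].copy();c=imaging.get_calibration("wrist")
m=mask(im,(83,150,60),(97,255,255),(270,170,310,260))
b=cv2.minAreaRect(cv2.findNonZero(m));print(b)
q=cv2.boxPoints(b);q=q[np.argsort(q[:,1])]
a,e=[onz(c,*p,.087,True) for p in(q[:2].mean(0),q[2:].mean(0))]
print(a,e,(a+e)/2,np.linalg.norm(a-e),np.degrees(np.arctan2(-(a-e)[0],(a-e)[1])))
f,g=[onz(c,*p,.045,True) for p in((229,153),(231,240))];print(f,g,(f+g)/2,np.degrees(np.arctan2(-(f-g)[0],(f-g)[1])))
rs=[(c['xyz'],ray(c,*q.mean(0),True))]
for n,u,v in(("top",162.5,171.5),("scene",433.5,203.1)):
    k=imaging.get_calibration(n);rs.append((k['xyz'],ray(k,u,v)))
print(tri(rs))
# board corner screws
s=[onz(c,*p,.012,True) for p in((164,93),(341,76),(172,235),(338,256))]
print(np.array(s))
E
```

```text
((288.0, 213.5), (67.0, 18.0), 90.0)
[0.61852101 0.23134241 0.087     ] [0.62342623 0.17866234 0.087     ] [0.62097362 0.20500238 0.087     ] 0.05290794526196405 5.319662516216914
[0.54422012 0.24175238 0.045     ] [0.55079296 0.15579206 0.045     ] [0.54750654 0.19877222 0.045     ] 4.372537889328197
[0.62148    0.20846012 0.08930161]
[[0.43157556 0.30285816 0.012     ]
 [0.63700238 0.32339775 0.012     ]
 [0.44885442 0.12955872 0.012     ]
 [0.65386073 0.14903532 0.012     ]]
```

```bash
sed -i 's/^PSI.*/PSI=np.radians(5.4); HX,HY=.5470,.1995/' h.py; python3 - <<'E'
from h import *
r=att(20);g=trap(.074,0,.042)
for b in(.06,.03,0):print(rel(g+r.apply([0,0,-.005+.019-b]),r,*now()))
E
```

```text
[ 0.0074  0.0064  0.0145 -0.0053 -0.0011 -0.0074]
[ 0.0074  0.0065  0.0445 -0.0053 -0.0011 -0.0074]
[ 0.0074  0.0067  0.0745 -0.0053 -0.0011 -0.0074]
```

Call:
{"api": "jog_arm", "payload": {"steps": [[[0,0.0075,0.0065,0.03,-0.005,0,-0.007],[0,0.0075,0.0065,0.06,-0.005,0,-0.007],[0,0.0075,0.0065,0.0745,-0.005,0,-0.007],[0,0.0075,0.0065,0.0745,-0.005,0,-0.007],[0,0.0075,0.0065,0.0745,-0.005,0,-0.007]]]}}

```text
time: 2.65
tool_pos: [0.6184, 0.204, 0.0789]
tcp_rot: [-1.948, -2.131, 0.366]
force: [-0.3, 0.5, -0.4]
opening: 1.0
finger_force: 0.0
```

```bash
python3 - <<'E'
from h import *
r=att(20);g=trap(.074,0,.042)
print(arm.state()['force'],rel(g+r.apply([0,0,.014]),r,*now()))
im=imaging.capture("wrist");cv2.imwrite("pics/w2.png",im[:,:,::-1])
E
```

```text
[-0.29764862  0.48640348 -0.38950271] [ 0.0022 -0.0004  0.0055  0.0073 -0.003  -0.0039]
```

View pics/w2.png

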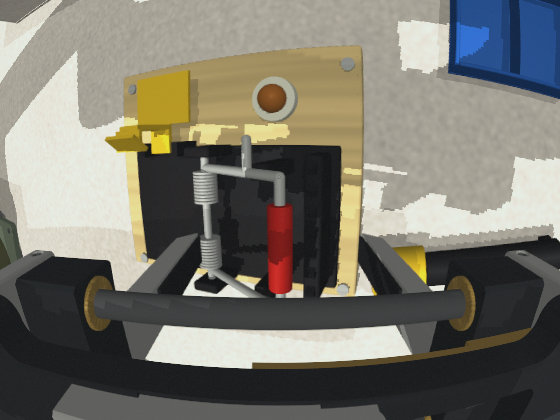

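The fingers straddle the red grip, which spans (280,205) to (280,292), so I'll close on it.

Call:
{"api": "jog_arm", "payload": {"steps": [[[0,0.002,0,0.004,0.007,-0.003,-0.004],[0.7,0.002,0,0.004,0.007,-0.003,-0.004],[1,0.002,0,0.004,0.007,-0.003,-0.004],[1,0.002,0,0.004,0.007,-0.003,-0.004],[1,0.002,0,0.004,0.007,-0.003,-0.004]]], "newtons": 20}}

```text
time: 3.32
tool_pos: [0.6156, 0.2063, 0.0734]
tcp_rot: [-1.938, -2.132, 0.379]
force: [0.7, 0.3, 0.2]
opening: 0.61
finger_force: 0.0
```

Call:
{"api": "jog_arm", "payload": {"steps": [[[1,0,0,0,0,0,0],[1,0,0,0,0,0,0],[1,0,0,0,0,0,0],[1,0,0,0,0,0,0],[1,0,0,0,0,0,0]]]}}

```text
time: 3.95
tool_pos: [0.6162, 0.2063, 0.0732]
tcp_rot: [-1.939, -2.133, 0.377]
force: [1.5, 0.5, -1.4]
opening: 0.148
finger_force: 20.0
```

```bash
cat >> h.py <<'E'
def jaw(q,lean,d=.014): # tcp pose holding the grip at jaw angle q
    t=np.radians(30)+q; r=att(lean); return trap(.085*np.cos(t),0,.085*np.sin(t))+r.apply([0,0,d]),r
E
cat > plan.py <<'E'
import sys
from h import *
q0,l0,q1,l1=map(float,sys.argv[1:])
s=arm.state();print(s['joints'].round(2),s['force'].round(1),s['opening'],s['finger_force'])
p0,r0=now();e=rel(*jaw(q0,l0),p0,r0);print('err',e)
for f in np.linspace(0,1,6)[1:]:print(rel(*jaw(q0+f*(q1-q0),l0+f*(l1-l0)),*jaw(q0,l0)))
E
python3 plan.py 0 20 .6 8
```

```text
[0.18 0.73 1.11 0.03 1.64 0.08] [ 1.5  0.5 -1.4] 0.147971062597626 19.999109208583832
err [-0.0003 -0.0011 -0.0008 -0.0009  0.0003  0.0007]
[ 0.     -0.0076 -0.0061 -0.0419  0.      0.    ]
[ 0.     -0.0159 -0.0112 -0.0838  0.      0.    ]
[-0.     -0.0247 -0.0152 -0.1257  0.     -0.    ]
[ 0.     -0.0339 -0.0181 -0.1676  0.      0.    ]
[-0.     -0.0434 -0.0198 -0.2094  0.      0.    ]
```

Call:
{"api": "jog_arm", "payload": {"steps": [[[1,0,-0.0075,-0.006,-0.042,0,0],[1,0,-0.016,-0.011,-0.084,0,0],[1,0,-0.0245,-0.015,-0.126,0,0],[1,0,-0.034,-0.018,-0.168,0,0],[1,0,-0.0435,-0.02,-0.21,0,0]]], "newtons": 30}}

```text
time: 4.58
tool_pos: [0.5848, 0.2031, 0.1079]
tcp_rot: [-2.051, -2.256, 0.15]
force: [6.1, 0.4, -3.0]
opening: 0.141
finger_force: 30.0
```

```bash
python3 plan.py .6 8 1.15 -8
```

```text
[0.19 0.48 1.4  0.01 1.4  0.09] [ 6.1  0.4 -3. ] 0.14084488432616657 29.993321299552917
err [-0.0001 -0.0031  0.0005  0.0071  0.0001  0.0005]
[-0.     -0.0083 -0.0024 -0.0559 -0.     -0.    ]
[ 0.     -0.0167 -0.0038 -0.1117 -0.     -0.    ]
[ 0.     -0.0253 -0.0042 -0.1676  0.     -0.    ]
[ 0.     -0.0339 -0.0036 -0.2234 -0.     -0.    ]
[ 0.     -0.0423 -0.002  -0.2793  0.      0.    ]
```

Call:
{"api": "jog_arm", "payload": {"steps": [[[1,0,-0.0085,-0.0025,-0.056,0,0],[1,0,-0.017,-0.004,-0.112,0,0],[1,0,-0.0255,-0.004,-0.168,0,0],[1,0,-0.034,-0.0035,-0.223,0,0],[1,0,-0.0425,-0.002,-0.279,0,0]]]}}

```text
time: 5.2
tool_pos: [0.5454, 0.1992, 0.1186]
tcp_rot: [2.041, 2.245, 0.17]
force: [6.8, -1.1, 0.6]
opening: 0.143
finger_force: 30.0
```

```bash
python3 plan.py 1.15 -8 1.65 -24
```

```text
[ 0.21  0.21  1.74 -0.02  1.04  0.13] [ 6.8 -1.1  0.6] 0.1427489831731665 29.99061405658722
err [ 0.0001 -0.0055  0.0021  0.0121  0.0001  0.0008]
[-0.     -0.0077  0.0001 -0.0559  0.      0.    ]
[-0.     -0.0154  0.001  -0.1117  0.     -0.    ]
[-0.     -0.0229  0.0027 -0.1676  0.      0.    ]
[-0.     -0.0302  0.0051 -0.2234  0.     -0.    ]
[-0.     -0.0372  0.0084 -0.2793  0.     -0.    ]
```

Call:
{"api": "jog_arm", "payload": {"steps": [[[1,0,-0.0075,0,-0.056,0,0],[1,0,-0.0155,0.001,-0.112,0,0],[1,0,-0.023,0.0025,-0.168,0,0],[1,0,-0.03,0.005,-0.223,0,0],[1,0,-0.037,0.0085,-0.279,0,0]]]}}

```text
time: 5.82
tool_pos: [0.5132, 0.1963, 0.1101]
tcp_rot: [1.889, 2.081, 0.462]
force: [2.1, -7.3, 15.2]
opening: 0.139
finger_force: 30.0
```

```bash
python3 plan.py 1.65 -24 2.0 -34;python3 - <<'E'
from h import *
im=imaging.capture("wrist");cv2.imwrite("pics/w3.png",im[:,:,::-1])
E
```

```text
[ 0.25  0.01  2.05 -0.11  0.65  0.22] [ 2.1 -7.3 15.2] 0.13850383251705875 30.017644464969635
err [ 0.     -0.011   0.0035  0.019  -0.0004  0.0019]
[-0.     -0.0053  0.0013 -0.0349 -0.      0.    ]
[-0.     -0.0105  0.003  -0.0698 -0.      0.    ]
[ 0.     -0.0156  0.005  -0.1047 -0.      0.    ]
[ 0.     -0.0205  0.0074 -0.1396 -0.      0.    ]
[-0.     -0.0253  0.0102 -0.1745 -0.      0.    ]
```

View pics/w3.png

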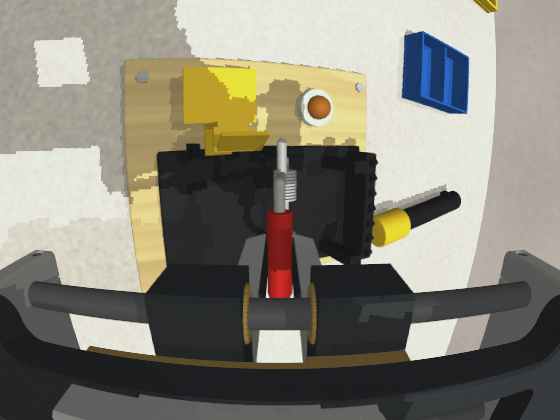

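Wrist view: the jaw is about upright, with the grip firmly between the fingers at (280,255). The pin at (281,148) hasn't reached the catch at (240,140). I'll pause to see the static force.

Call:
{"api": "jog_arm", "payload": {"steps": [[[1,0,0,0,0,0,0],[1,0,0,0,0,0,0],[1,0,0,0,0,0,0],[1,0,0,0,0,0,0],[1,0,0,0,0,0,0]]], "newtons": 20}}

```text
time: 6.5
tool_pos: [0.5091, 0.1961, 0.107]
tcp_rot: [1.896, 2.087, 0.451]
force: [-4.7, -3.9, 15.3]
opening: 0.143
finger_force: 20.0
```

```bash
cat >> plan.py <<'E'
g=p0-r0.apply([0,0,.014])-trap(0,0,0);x=g@[np.cos(PSI),np.sin(PSI),0]
print('jaw est',np.arctan2(g[2],x)-np.radians(30),'rad',np.hypot(x,g[2]),'lean',np.degrees((att(0).inv()*r0).as_rotvec()[0]), 'force trap',R.from_rotvec([0,0,-PSI]).apply(s['force']).round(1))
E
python3 plan.py 1.65 -24 2.0 -34
```

```text
[ 0.25  0.01  2.05 -0.1   0.66  0.22] [-4.7 -3.9 15.3] 0.1425853464684592 20.006140172481537
err [-0.0001 -0.006   0.0025  0.0075 -0.0002  0.0014]
[-0.     -0.0053  0.0013 -0.0349 -0.      0.    ]
[-0.     -0.0105  0.003  -0.0698 -0.      0.    ]
[ 0.     -0.0156  0.005  -0.1047 -0.      0.    ]
[ 0.     -0.0205  0.0074 -0.1396 -0.      0.    ]
[-0.     -0.0253  0.0102 -0.1745 -0.      0.    ]
jaw est 1.577851744538945 rad 0.08662305194464175 lean -24.4292415322538 force trap [-5.  -3.5 15.3]
```

```bash
python3 plan.py 1.58 -24.4 1.98 -36 | sed -n 3,7p
```

```text
[ 0.     -0.0062  0.001  -0.0405 -0.     -0.    ]
[-0.     -0.0122  0.0025 -0.081  -0.     -0.    ]
[-0.     -0.0181  0.0045 -0.1215 -0.     -0.    ]
[-0.     -0.0239  0.007  -0.162  -0.     -0.    ]
[-0.     -0.0294  0.0099 -0.2025  0.      0.    ]
```

Call:
{"api": "jog_arm", "payload": {"steps": [[[1,0,-0.006,-0.001,-0.04,0,0],[1,0,-0.012,0.0,-0.08,0,0],[1,0,-0.018,0.0015,-0.12,0,0],[1,0,-0.024,0.004,-0.162,0,0],[1,0,-0.0295,0.007,-0.2,0,0]]]}}

```text
time: 7.12
tool_pos: [0.4869, 0.1942, 0.0883]
tcp_rot: [1.78, 1.959, 0.639]
force: [18.8, -9.5, -5.9]
opening: 0.14
finger_force: 20.0
```

```bash
python3 plan.py 1.98 -36 2.3 -43
```

```text
[ 0.29 -0.05  2.25 -0.35  0.33  0.49] [18.8 -9.5 -5.9] 0.14039182277069717 19.977471828460693
err [-0.0004 -0.0021  0.0035  0.0017 -0.0019  0.0005]
[ 0.     -0.0048  0.0018 -0.0244 -0.      0.    ]
[ 0.     -0.0095  0.0039 -0.0489  0.     -0.    ]
[ 0.     -0.014   0.0063 -0.0733  0.      0.    ]
[-0.     -0.0183  0.009  -0.0977 -0.      0.    ]
[ 0.     -0.0225  0.012  -0.1222  0.      0.    ]
jaw est 1.9455173925519609 rad 0.08772916045321956 lean -36.09904829384084 force trap [ 17.8 -11.3  -5.9]
```

```bash
python3 plan.py 1.945 -36 2.32 -29 | sed -n 3,7p
```

```text
[ 0.     -0.0064  0.0019  0.0244 -0.     -0.    ]
[ 0.     -0.0127  0.0043  0.0489 -0.      0.    ]
[ 0.     -0.0187  0.0071  0.0733  0.      0.    ]
[ 0.     -0.0246  0.0103  0.0977 -0.     -0.    ]
[ 0.     -0.0301  0.0139  0.1222  0.     -0.    ]
```

Call:
{"api": "jog_arm", "payload": {"steps": [[[1,-0.001,-0.0065,0.003,0.024,0,0],[1,-0.002,-0.0125,0.006,0.049,0,0],[1,-0.002,-0.0185,0.009,0.073,0,0],[1,-0.002,-0.0245,0.012,0.098,0,0],[1,-0.002,-0.03,0.0155,0.122,0,0]]]}}

```text
time: 7.75
tool_pos: [0.4723, 0.1922, 0.0592]
tcp_rot: [1.851, 2.037, 0.533]
force: [3.7, 1.0, 8.2]
opening: 0.14
finger_force: 20.0
```

Call:
{"api": "jog_arm", "payload": {"steps": [[[1,0,0,0,0,0,0],[1,0,0,0,0,0,0],[1,0,0,0,0,0,0],[1,0,0,0,0,0,0],[1,0,0,0,0,0,0]]]}}

```text
time: 8.38
tool_pos: [0.4723, 0.1922, 0.0591]
tcp_rot: [1.851, 2.037, 0.533]
force: [5.4, 2.9, 5.0]
opening: 0.138
finger_force: 20.0
```

```bash
python3 plan.py 2.32 -29 2.18 -29;python3 - <<'E'
from h import *
im=imaging.capture("wrist");cv2.imwrite("pics/w4.png",im[:,:,::-1])
E
```

```text
[ 0.27  0.01  2.22 -0.21  0.42  0.35] [5.4 2.9 5. ] 0.1383814064765042 20.000284016132355
err [ 0.0002 -0.0001  0.0015  0.0032 -0.0037  0.0004]
[-0.      0.0017 -0.0016  0.      0.      0.    ]
[ 0.      0.0035 -0.0032  0.      0.      0.    ]
[ 0.      0.0053 -0.0047  0.      0.      0.    ]
[ 0.      0.0072 -0.0062  0.      0.      0.    ]
[ 0.      0.0091 -0.0076  0.      0.      0.    ]
jaw est 2.3069978400563502 rad 0.08603948443235837 lean -29.184790997952874 force trap [5.7 2.4 5. ]
```

View pics/w4.png

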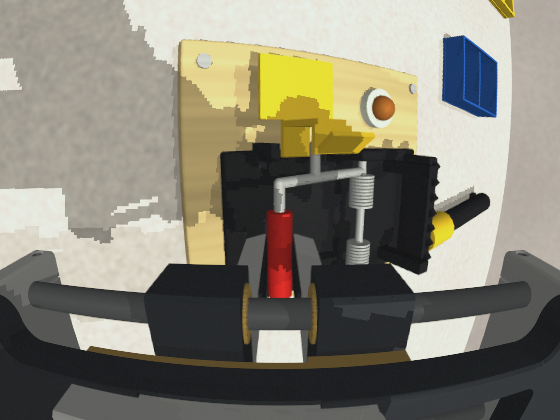

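The jaw is drawn to about 2.31, with the pin at (316,160) passing under the yellow hook at (335,145). Now I'll ease back slowly and watch the force to see if the catch takes the load.

Call:
{"api": "jog_arm", "payload": {"steps": [[[1,0,0.0015,-0.0015,0,0,0],[1,0,0.0035,-0.003,0,0,0],[1,0,0.005,-0.0045,0,0,0],[1,0,0.007,-0.006,0,0,0],[1,0,0.007,-0.006,0,0,0]]]}}

```text
time: 9.05
tool_pos: [0.4756, 0.1925, 0.0676]
tcp_rot: [1.851, 2.037, 0.533]
force: [9.8, 3.5, -0.0]
opening: 0.138
finger_force: 20.0
```

```bash
python3 plan.py 2.2 -29 2.1 -29
```

```text
[ 0.27 -0.    2.21 -0.19  0.44  0.33] [ 9.8  3.5 -0. ] 0.1384990879652153 20.009762048721313
err [ 0.0003  0.0005  0.0007  0.0032 -0.0037  0.0002]
[-0.      0.0014 -0.001   0.      0.      0.    ]
[ 0.      0.0028 -0.002   0.      0.      0.    ]
[-0.      0.0042 -0.0029  0.      0.      0.    ]
[ 0.      0.0056 -0.0039  0.      0.      0.    ]
[ 0.      0.007  -0.0048  0.      0.      0.    ]
jaw est 2.2006285930698795 rad 0.08591036796166579 lean -29.18339086469073 force trap [10.   2.5 -0. ]
```

Call:
{"api": "jog_arm", "payload": {"steps": [[[1,0,0.0005,-0.0005,0,0,0],[1,0,0.001,-0.0005,0,0,0],[1,0,0.0015,-0.001,0,0,0],[1,0,0.002,-0.001,0,0,0],[1,0,0.002,-0.001,0,0,0]]]}}

```text
time: 9.68
tool_pos: [0.4763, 0.1925, 0.0689]
tcp_rot: [1.852, 2.037, 0.532]
force: [7.9, 3.5, -0.0]
opening: 0.143
finger_force: 20.0
```

```bash
python3 plan.py 2.17 -29 2.1 -29;python3 - <<'E'
from h import *
im=imaging.capture("wrist");cv2.imwrite("pics/w5.png",cv2.resize(im[100:300,200:420,::-1],None,fx=3,fy=3))
E
```

```text
[ 0.27 -0.    2.2  -0.19  0.45  0.33] [ 7.9  3.5 -0. ] 0.14341986611211713 20.010195672512054
err [ 0.0003  0.0014  0.      0.0019 -0.0036  0.0002]
[ 0.      0.001  -0.0007  0.      0.      0.    ]
[ 0.      0.002  -0.0013  0.      0.      0.    ]
[ 0.     0.003 -0.002  0.     0.     0.   ]
[ 0.      0.004  -0.0026  0.      0.      0.    ]
[ 0.      0.005  -0.0033  0.      0.      0.    ]
jaw est 2.1834633297332378 rad 0.08585715633893558 lean -29.10948614540824 force trap [ 8.2  2.8 -0. ]
```

View pics/w5.png

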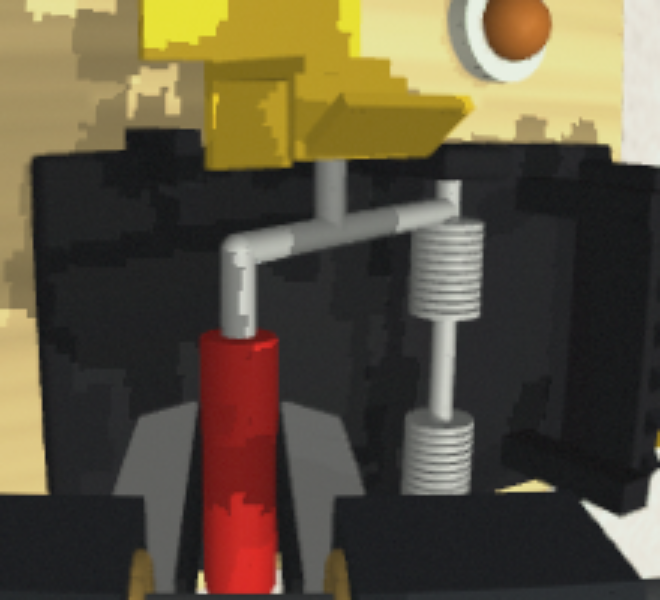

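The pin at about (330,180) in the crop sits under the yellow hook, and the load is falling. I'll ease a little more.

Call:
{"api": "jog_arm", "payload": {"steps": [[[1,0,0.0005,0,0,0,0],[1,0,0.001,0,0,0,0],[1,0,0.0015,0,0,0,0],[1,0,0.002,0,0,0,0],[1,0,0.002,0,0,0,0]]]}}

```text
time: 10.35
tool_pos: [0.4762, 0.1925, 0.0687]
tcp_rot: [1.854, 2.04, 0.528]
force: [3.0, 4.8, 2.0]
opening: 0.145
finger_force: 20.0
```

```bash
python3 plan.py 2.17 -29 2.1 -29
```

```text
[ 0.27 -0.    2.2  -0.19  0.45  0.32] [3.  4.8 2. ] 0.1451435208194548 20.011830031871796
err [ 0.0003  0.0015 -0.0001 -0.0017 -0.0032  0.0002]
[ 0.      0.001  -0.0007  0.      0.      0.    ]
[ 0.      0.002  -0.0013  0.      0.      0.    ]
[ 0.     0.003 -0.002  0.     0.     0.   ]
[ 0.      0.004  -0.0026  0.      0.      0.    ]
[ 0.      0.005  -0.0033  0.      0.      0.    ]
jaw est 2.1850027600230577 rad 0.08578684425291862 lean -28.903877969790027 force trap [3.5 4.5 2. ]
```

The TCP stopped at jaw angle about 2.185 despite the commanded motion, so the catch is holding. Next I'll relax the grip, then open gently.

Call:
{"api": "jog_arm", "payload": {"steps": [[[1,0,0,0,0,0,0],[1,0,0,0,0,0,0],[1,0,0,0,0,0,0],[0.84,0,0,0,0,0,0],[0.82,0,0,0,0,0,0]]], "newtons": 4}}

```text
time: 10.98
tool_pos: [0.4751, 0.1918, 0.0677]
tcp_rot: [1.855, 2.041, 0.525]
force: [3.1, 2.0, 5.8]
opening: 0.181
finger_force: 2.9
```

Call:
{"api": "jog_arm", "payload": {"steps": [[[0.8,0,0,0,0,0,0],[0.75,0,0,0,0,0,0],[0.7,0,0,0,0,0,0],[0.6,0,0,0,0,0,0],[0.55,0,0,0,0,0,0]]]}}

```text
time: 11.6
tool_pos: [0.4695, 0.1898, 0.0628]
tcp_rot: [1.861, 2.047, 0.51]
force: [-0.1, 0.2, 0.3]
opening: 0.44
finger_force: 0.0
```

```bash
python3 plan.py 2.18 -29 2.1 -29 | grep -v '^\[.*-0\. '; python3 - <<'E'
from h import *
im=imaging.capture("wrist");cv2.imwrite("pics/w6.png",im[:,:,::-1])
E
```

```text
err [ 0.0023  0.0097 -0.0016 -0.0169  0.0007  0.0009]
[ 0.      0.0011 -0.0008  0.      0.      0.    ]
[ 0.      0.0022 -0.0016  0.      0.      0.    ]
[ 0.      0.0034 -0.0023  0.      0.      0.    ]
[ 0.      0.0045 -0.003   0.      0.      0.    ]
[ 0.      0.0057 -0.0038  0.      0.      0.    ]
jaw est 2.275356430034906 rad 0.08981794734479875 lean -28.03290399836553 force trap [-0.1  0.2  0.3]
```

View pics/w6.png

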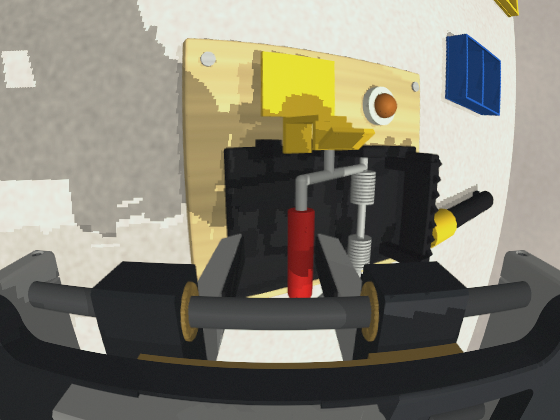

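The jaw is still hooked: the pin at (328,158) is under the catch, and the grip at (300,250) is free with the fingers clear of it. I'll centre the fingers and back out along the tool axis.

Call:
{"api": "jog_arm", "payload": {"steps": [[[0.55,0,0.007,0,0,0,0],[0.55,0,0.008,-0.01,0,0,0],[0.55,0,0.008,-0.03,0,0,0],[0.55,0,0.008,-0.055,0,0,0],[0.55,0,0.008,-0.08,0,0,0]]]}}

```text
time: 12.28
tool_pos: [0.4405, 0.1875, 0.14]
tcp_rot: [1.859, 2.045, 0.516]
force: [0.4, -0.6, -0.1]
opening: 0.45
finger_force: 0.0
```

Call:
{"api": "jog_arm", "payload": {"steps": [[[0.55,0,0.01,-0.03,0,0,0],[0.55,0,0.03,-0.06,0,0,0],[0.55,0,0.04,-0.08,0,0,0],[0.55,0,0.04,-0.08,0,0,0],[0.55,0,0.04,-0.08,0,0,0]]]}}

```text
time: 12.9
tool_pos: [0.4375, 0.1872, 0.2272]
tcp_rot: [1.86, 2.046, 0.514]
force: [0.0, 1.2, -0.5]
opening: 0.449
finger_force: 0.0
```

```bash
python3 - <<'E'
from h import *
s=arm.state();print(s['time'],s['tool_pos'],s['force'],abs(s['joint_vel']).max())
im=imaging.capture("scene");cv2.imwrite("pics/s7.png",im[:,:,::-1])
E
```

```text
12.9 [0.43746409 0.18715193 0.22719387] [ 0.02460462  1.20358087 -0.54273527] 0.017157969003145236
```

View pics/s7.png

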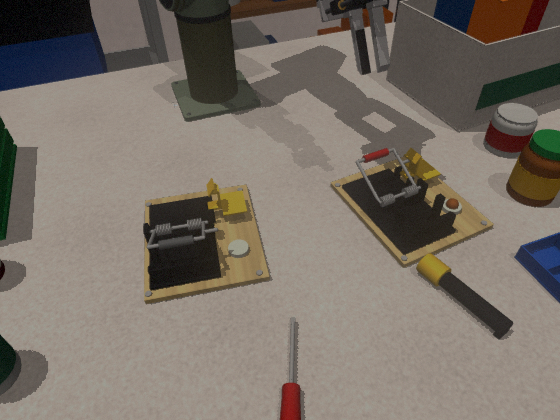

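The red jaw is drawn back with its grip at (376,156) and hooked on the catch. The grey trap is still shut at (178,240), and the arm is clear.

```bash
python3 -c "
from station import finish_job
print(finish_job())"
```

```text
the job is handed in; nothing more can be done
None
```

The red-grip trap is set: its jaw is hooked under the yellow catch and never snapped shut, the grey trap is still shut, and I handed the job in at about 13 s with the arm clear.

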